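# Clip the sprung hold-down bar across the tumbler crate

### The job

Clip the sprung hold-down bar across the middle of the crate of tumblers, ready for carrying. First lay it across the two long walls with its plain metal hook outside one of them and the orange end, still drawn in, resting on the other, and let go; then take it again by the upright orange tab, pull the orange end right out to its stop and bring its lip down outside the opposite wall, so that the spring clamps the crate between hook and lip. Leave the jug, the cup and the bottle as they stand.

Things in the scene. Friction and masses are not known exactly. Their poses are not given: they have to be found in the camera images.
- crate: Heavy grey plastic crate of upside-down steel tumblers; does not move. 240 mm long (x), 150 mm wide (y) outside, walls 6 mm thick, flat rim 110 mm above the table; origin at the centre of its underside. The long walls (outer faces at y = +75 and -75 mm) are to be clamped; the bar may point either way. Tumbler tops lie 32 mm below the rim.
- rest: Low wooden rest, does not move: a foot 130 x 90 x 8 mm and on it an upright block 70 mm long (x), 24 mm wide (y), its top 42 mm above the table; origin under its centre. At the start the bar lies along its x on the block, which bears the middle of the housing.
- bar: Hold-down bar, about 0.28 kg, 176 mm long drawn in. x runs from hook to orange end, z up, y = 0 mid-width; origin at the fixed hook's inner face, level with the flat underside (that rests on the rims). Aluminium housing with black band: x -6 to 90 mm, 28 mm wide (y), z 0 to 30 mm. Fixed hook: flat lip, x -6 to 0, 28 mm wide, reaching 24 mm below the underside. Balances near x = 60 mm.
- bar_end (a joint): How far the orange end is drawn out, in m: 0 drawn in, 0.050 at its stop. The spring always draws it in: 4 N at 0, 9 N at the stop. From the inner face of the hook to that of the orange lip is 112 mm at 0, 162 at the stop, 150 when clamping the crate. Drawn in, with the hook outside one wall, the lip hangs inside the crate and the orange foot lies on the other rim.
- hook_tip (a point): Lower edge of the fixed hook's inner face, mid-width (bar frame 0, 0, -24 mm).
- bar_grip (a point): Point in the housing to hold for carrying (bar frame 50, 0, 18 mm); graspable across its 28 mm width.
- lip_tip (a point): Lower edge, mid-width, of the inner face of the orange end's lip, which reaches 11 mm below the bar's underside. Moves with the end: a steel strip 16 x 8 mm carrying an orange foot plate (x 112 to 170 mm in the bar's frame when drawn in, 28 mm wide, z 0 to 8 mm); the lip, 6 mm thick (x 112 to 118), is under the foot's inner end.
- tab (a point): Grip point on the orange upright pull tab, 34 mm above the bar's underside. The tab is a plate 12 mm thick along the bar (x 140 to 152 mm in the bar's frame when drawn in), 28 mm wide, from z = 8 to z = 48 mm; 50 mm of free room between it and the housing. Moves with the orange end.
- jug: Steel milk jug with a handle, 84 mm across, 105 mm high, loose bystander; origin under its centre.
- cup: White cup, 80 mm across, 65 mm high, loose bystander; origin under its centre.
- spray: Green cleaner bottle with a white cap, 66 mm across, 170 mm high, loose bystander; origin under its centre.
There are look-alikes about, which are no part of the job. Leave any purple look-alike of the bar alone.

How it is judged (in metres and radians):
On the way, in this order (a step that is already met when the one before it is completed fails the run):
1. the bar lies across the crate, hook outside one long wall, orange end drawn in, and is let go ((y of hook_tip in the frame of crate between -0.105 and -0.073 m or y of hook_tip in the frame of crate between 0.073 and 0.105 m) and z of hook_tip in the frame of crate below 0.108 m and x of hook_tip in the frame of crate between -0.045 and 0.045 m and angle between the x axis of bar and the y axis of crate, either way round below 0.3 rad and value of joint bar_end below 0.01 m and angle between bar's own z axis and vertical below 0.12 rad and contact force between the fingers and bar below 0.1 N), for 0.2 s.
2. with the hook still outside its wall, the orange end is pulled out to its stop ((y of hook_tip in the frame of crate between -0.105 and -0.073 m or y of hook_tip in the frame of crate between 0.073 and 0.105 m) and z of hook_tip in the frame of crate below 0.108 m and value of joint bar_end above 0.045 m), for 0.1 s.
At the end, for the whole second after the job is handed in: The bar clamps the crate: hook and lip outside the two opposite long walls, both below the rim (lip tip at least 4 mm), the bar level within 0.1 rad, square to the walls within 0.2 rad and within 45 mm of the crate's middle, released and at rest (((y of hook_tip in the frame of crate between -0.105 and -0.073 m and y of lip_tip in the frame of crate above 0.073 m) or (y of hook_tip in the frame of crate between 0.073 and 0.105 m and y of lip_tip in the frame of crate below -0.073 m)) and z of hook_tip in the frame of crate below 0.108 m and z of lip_tip in the frame of crate below 0.106 m and x of hook_tip in the frame of crate between -0.045 and 0.045 m and angle between the x axis of bar and the y axis of crate, either way round below 0.2 rad and angle between bar's own z axis and vertical below 0.1 rad and contact force between the fingers and bar below 0.1 N and linear speed of bar below 0.02 m/s); the robot touches nothing.
It fails at once if the milk jug is shifted more than 30 mm or tipped (distance of jug from where it was at the start of the episode above 0.03 m or angle between jug's own z axis and vertical above 0.4 rad).
It fails at once if the cup is shifted more than 30 mm or tipped (distance of cup from where it was at the start of the episode above 0.03 m or angle between cup's own z axis and vertical above 0.4 rad).
It fails at once if the bottle is shifted more than 30 mm or tipped (distance of spray from where it was at the start of the episode above 0.03 m or angle between spray's own z axis and vertical above 0.4 rad).
It also fails if it takes over 48 s, if anything falls off the work surface, if the arm or the gripper's body presses on something with over 40 N, if the wrist force passes 120 N, or if a joint passes its speed limit or range.

### The arm

A 6-joint arm with a two-finger parallel gripper is mounted at the origin on the work surface. World frame = base frame: x ahead of the robot, y to its left, z up, the work surface at z = 0. Lengths are in mm, angles in rad, forces in N, time in s.
With the tool pointing down it reaches from about 325 to 775 mm from the base axis. Payload 9.3 kg.
Tool frame: the origin (TCP) lies at the centre of the arm's flange, where the gripper is bolted on; the fingertips stand 173 mm ahead of it and the grasp point (between the pads) lies grip_point_offset ahead of it (grip_point_offset is the distance from the TCP to the grasp point, in mm); y points along the fingers, x is the direction in which the jaws open and shut, and the axes are right-handed (so a half turn about y gives the same grasp; the last joint's range is limited). The gripper opens to 85 mm and grips with 20 to 120 N. Pads are 22 mm wide; open, the fingers measure 114 mm over their backs; the gripper's body (76 mm by 85 mm) begins 54 mm behind the grasp point. The pads swing forward as they close: fully open they stand 13 mm farther back than shut.
Start: joints at [-1.384, 0.259, 0.021, 1.334, 0, 1.418], TCP at [183.307, -518.552, 404.679] pointing down, gripper open.
Joint ranges: [-3.04, 3.04], [-0.91, 1.82], [-1.04, 1.36], [-1.92, 1.95], [-1.52, 1.45], [-3.14, 3.14]. Speed limits (rad/s): [2.22, 2.22, 2.79, 3.14, 3.14, 3.14].

### API

Orientations are given as a rotation vector (axis times angle).
In Python, from plant import * gives the robot as it stands.
- The arm moves only by the tool drive_tool, never from a script. Its argument "moves" is a list that holds one entry, the list of rows, each a list of 6 numbers: the shift along the tool's x, y, z in mm, then the turn, a rotation vector about the tool's x, y, z in rad. A call has 1 to 8 rows; each row shifts and turns the commanded pose from where the row before left it, along the tool's axes as they then stand; what a row does not reach is not made up. A row lasts 1/8 s, in which the tool goes at most 62.5 mm and 10.7 degrees, less where a joint would pass 70% of its speed; a pose out of reach is approached as far as the arm can. A call with a gripper value outside its range is refused whole. "gripper" is the closure, from -1 (fully open) to 1 (shut), set as the call begins (left out, the last holds). The fingers move at their own pace and stop on an object; "newtons" is the grip in N (left out, the last holds). Time passes only in rows, so rows that do not move let the fingers close. It gives the time, the measured TCP pose, the force and the opening at its end, in the units of the state.
- read_state(): the state, without advancing time (a new reading comes with each control period).
- grab_frame(name): name is "scene" or "side" or "wrist"; returns a dict with "image" (384x512x3 uint8, red, green, blue), "intrinsics" (3x3 intrinsics, pixels), "eye" and "orientation" of the camera in the world; the wrist camera has in their place "hand_eye" (4x4, takes a point from camera to tool coordinates, whose origin is the TCP and whose axes are the tool frame's). Camera axes: x right, y up, looking along -z (the intrinsics and any distortion apply to the point x, -y, -z); pixel columns grow to the right and rows downward; lengths in mm; the calibration is good to about 2 mm. The wrist camera is an equidistant fisheye: a pixel r from the principal point sees the ray r / f radians off the axis. A picture is of the moment at which its call begins: read the wrist's pose just before it. There is no depth.
- close_job(): hands the job in, once; it reports no verdict.
The state is a dict: "time": time; "joint_positions": joint angles; "joint_velocities": joint speeds; "joint_torque": joint torques, N m; "eef_pos": TCP position; "tcp_rot": TCP orientation; "contact_force": force on the tool from outside, world axes, zero at the start; "wrist_torque": the same for the moment, N m; "grip_width": finger opening in mm.
Only numpy, scipy, OpenCV 4.12 (cv2) and the standard library are available. Lean on these libraries where they do the work, as an engineer would, in place of code of your own. Each camera call takes 0.05 s, during which the arm holds its last target. There are 200 camera calls.

## Working session

There is one attempt and no reset: what is moved stays moved. The work goes in short steps, Python scripts to look and compute and a tool call to move; the robot and the scene stay as the last step left them, time stands still between calls to the robot, and variables do not carry over. Pictures are saved under pics/ and viewed, about 8 in all and at most 12, crops included, and the job is handed in when it is done.

Besides the shell and the picture viewer there is one more tool, called after "Call:" in YAML: its name, and indented under it one key for each argument. drive_tool: Moves the arm, as the interface text tells. Its arguments: {"type":"object","properties":{"moves":{"type":"array"},"gripper":{"type":"number"},"newtons":{"type":"number"}},"required":["moves"]}

```bash
mkdir -p pics; ls
cat > h.py <<'E'
from plant import *
import numpy as np, cv2
from scipy.spatial.transform import Rotation as R
def rot(o):
    o=np.array(o,float)
    return o if o.shape==(3,3) else (R.from_rotvec(o).as_matrix() if o.size==3 else R.from_quat(o).as_matrix())
E
python3 - <<'E'
from h import *
import pickle
s=read_state(); print(s)
d={}
for n in("scene","side","wrist"):
    f=grab_frame(n); d[n]=f
    print(n,{k:v for k,v in f.items() if k!="image"})
    cv2.imwrite(f"pics/{n}0.png",f["image"][:,:,::-1])
pickle.dump((s,d),open("f0.pkl","wb"))
a=np.vstack([cv2.resize(d["scene"]["image"],(800,600))])
cv2.imwrite("pics/s0.png",a[:,:,::-1])
cv2.imwrite("pics/d0.png",cv2.resize(d["side"]["image"],(800,600))[:,:,::-1])
E
```

```text
pics
{'time': 0.0, 'joint_positions': array([-1.38360446e+00,  2.59215483e-01,  2.07480838e-02,  1.33368924e+00,
        1.41776784e-05,  1.41819395e+00]), 'joint_velocities': array([ 0.00149651, -0.00028489, -0.00031022, -0.00192123,  0.00074923,
       -0.00090372]), 'joint_torque': array([ 1.98845722e-03, -5.55642414e+01,  3.44523704e+01,  1.36965414e-02,
       -2.28048693e-04, -7.46494834e-06]), 'eef_pos': array([ 183.29840896, -518.50783921,  404.04796605]), 'tcp_rot': array([-1.35002595,  0.95601571, -0.95441335]), 'contact_force': array([-0.29315263, -0.42092043, -0.047249  ]), 'wrist_torque': array([-0.00208972, -0.03463167, -0.0222254 ]), 'grip_width': 85.5165444711153}
scene {'intrinsics': array([[482.77693929,   0.        , 259.21822342],
       [  0.        , 482.77693929, 192.77598936],
       [  0.        ,   0.        ,   1.        ]]), 'eye': array([1585.20083807,  744.17427575,  966.04939655]), 'orientation': array([0.50176987, 1.0325552 , 1.98335522])}
side {'intrinsics': array([[376.57205383,   0.        , 254.38750468],
       [  0.        , 376.57205383, 192.28466661],
       [  0.        ,   0.        ,   1.        ]]), 'eye': array([ 46.08046855, 727.80719333, 937.9573969 ]), 'orientation': array([ 0.3376568 , -0.98526487, -2.30654925])}
wrist {'intrinsics': array([[297.31863964,   0.        , 255.17300219],
       [  0.        , 297.31863964, 193.29640302],
       [  0.        ,   0.        ,   1.        ]]), 'hand_eye': array([[ 9.99999853e-01, -4.44641148e-04, -3.10373526e-04,
         1.49710005e+00],
       [-1.77288978e-04,  2.72826723e-01, -9.62063173e-01,
         3.01418541e+01],
       [ 5.12451065e-04,  9.62063086e-01,  2.72826604e-01,
         6.89519819e+01],
       [ 0.00000000e+00,  0.00000000e+00,  0.00000000e+00,
         1.00000000e+00]])}
```

View pics/s0.png

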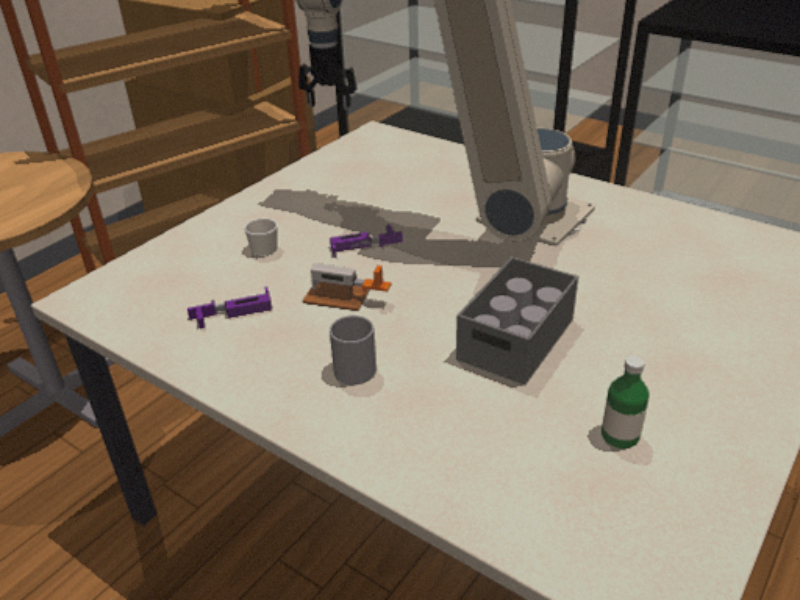

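View pics/d0.png

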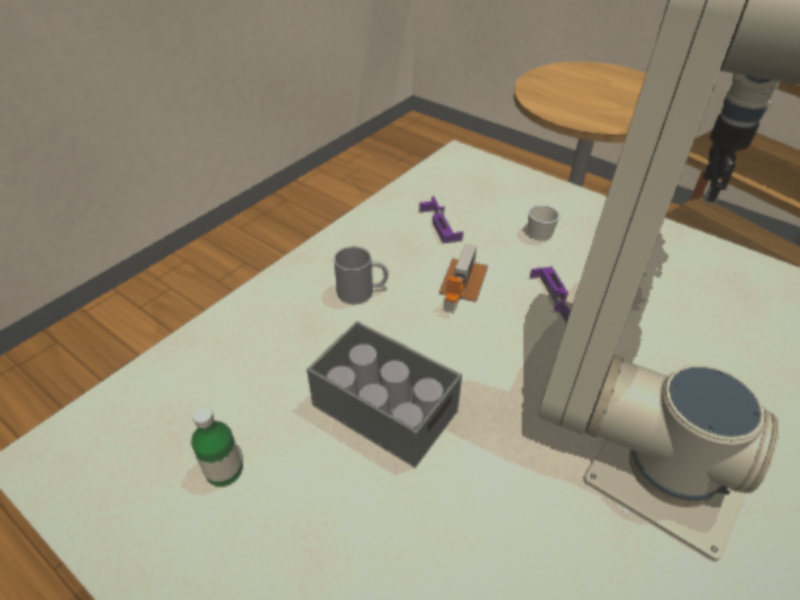

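Run:
```python
from h import *
import plant
print(R.from_rotvec(read_state()['tcp_rot']).as_matrix().round(3)); print([n for n in dir(plant) if n[0]!='_'])
print(globals().get('grip_point_offset'))
```

```text
[[ 0.333 -0.     0.943]
 [-0.943  0.001  0.333]
 [-0.001 -1.     0.   ]]
['PlanningError', 'close_job', 'grab_frame', 'grip_point_offset', 'read_state']
154.70000000000002
```

```bash
cat >> h.py <<'E'
def ray(f,p,s=None):
    K=f["intrinsics"]; p=np.array(p,float)
    if "hand_eye" in f:
        d=(p-K[:2,2])/K[0,0]; r=np.hypot(*d); c=np.array([d[0]/r*np.sin(r),-d[1]/r*np.sin(r),-np.cos(r)])
        T=rot(s["tcp_rot"]); H=f["hand_eye"]
        return T@H[:3,3]+s["eef_pos"], T@H[:3,:3]@c
    c=np.array([(p[0]-K[0,2])/K[0,0],-(p[1]-K[1,2])/K[1,1],-1])
    return f["eye"], rot(f["orientation"])@c
def at(f,p,z,s=None):
    e,d=ray(f,p,s); return (e+d*(z-e[2])/d[2]).round(1)
E
python3 - <<'E'
from h import *
import pickle
s,d=pickle.load(open("f0.pkl","rb"))
k=.64
def P(n,l):
    for t,u,v,z in l: print(n,t,at(d[n],(u*k,v*k),z))
P("side",[("rimA",358,325,110),("rimB",460,375,110),("rimC",417,423,110),("rimD",310,371,110),("botC",415,460,0),("jug",353,298,0),("cup",541,237,0),("bot",220,482,0),("housing far top",470,248,72),("tabtop",455,283,78)])
P("scene",[("rimA",512,262,110),("rimB",578,277,110),("rimC",525,340,110),("rimD",460,318,110),("bot",525,378,0),("jug",354,378,0),("cup",264,254,0),("bott",622,443,0),("hookend top",313,266,72),("housing end top",356,270,72),("tabtop",378,268,90),("foot end",390,288,50)])
# overview crops
a=cv2.resize(d["scene"]["image"][140:220,100:300],(800,320),interpolation=cv2.INTER_CUBIC)
b=cv2.resize(d["side"]["image"][110:200,240:400],(480,270),interpolation=cv2.INTER_CUBIC)
o=np.zeros((590,800,3),np.uint8);o[:320]=a;o[320:,:480]=b
cv2.imwrite("pics/c0.png",o[:,:,::-1])
E
```

```text
side rimA [595.7 149.  110. ]
side rimB [370.2 129.8 110. ]
side rimC [369.7 259.6 110. ]
side rimD [588.4 289.8 110. ]
side botC [368.3 262.9   0. ]
side jug [734.5  13.8   0. ]
side cup [ 502.8 -461.7    0. ]
side bot [609.4 507.4   0. ]
side housing far top [ 578.5 -229.5   72. ]
side tabtop [ 533.9 -100.2   78. ]
scene rimA [389.5 140.2 110. ]
scene rimB [365.7 277.9 110. ]
scene rimC [604.7 285.8 110. ]
scene rimD [613.7 153.3 110. ]
scene bot [581.6 281.9   0. ]
scene jug [764.7   9.9   0. ]
scene cup [ 533.4 -454.4    0. ]
scene bott [637.7 499.7   0. ]
scene hookend top [ 588.4 -239.9   72. ]
scene housing end top [ 548.9 -151.3   72. ]
scene tabtop [537.9 -98.9  90. ]
scene foot end [538.2 -68.8  50. ]
```

View pics/c0.png

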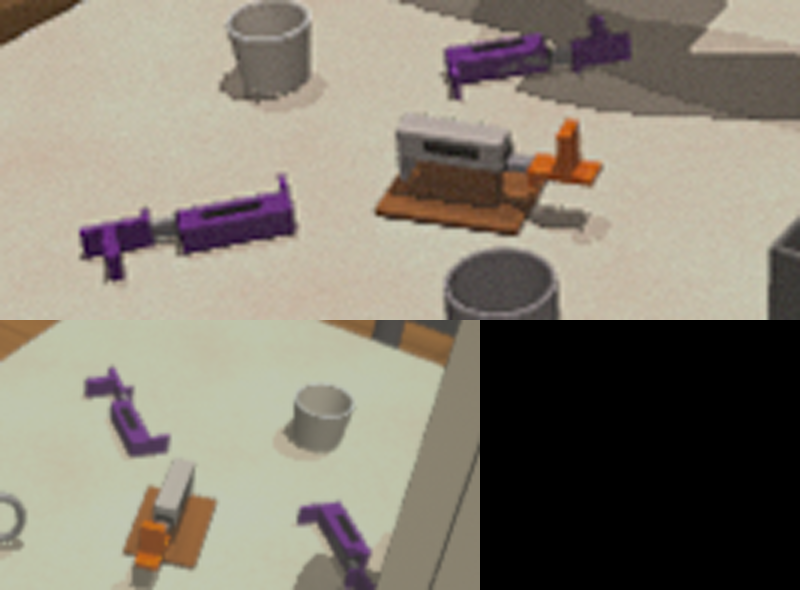

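Call:
drive_tool:
  moves:
    - [[-20, 7, 47, 0, 0, 0], [-20, 7, 47, 0, 0, 0], [-20, 7, 47, 0, 0, 0], [-20, 7, 47, 0, 0, 0], [-20, 7, 47, 0, 0, 0], [-20, 7, 47, 0, 0, 0], [-20, 7, 47, 0, 0, 0], [-20, 7, 47, 0, 0, 0]]
  gripper: -1
  newtons: 60

```text
time: 1.15
eef_pos: [485.5, -241.0, 348.3]
tcp_rot: [-1.351, 0.955, -0.955]
contact_force: [-0.5, -0.7, 0.7]
grip_width: 85.6
```

Call:
drive_tool:
  moves:
    - [[-20, 7, 47, 0, 0, 0], [-20, 7, 47, 0, 0, 0], [0, 0, 0, 0, -0.18, 0], [0, 0, 0, 0, -0.18, 0], [0, 0, 0, 0, -0.18, 0], [0, 0, 0, 0, -0.18, 0], [0, 0, 0, 0, -0.18, 0], [0, 0, 0, 0, -0.18, 0]]

```text
time: 2.15
eef_pos: [559.7, -173.3, 334.4]
tcp_rot: [-1.568, 0.114, -0.113]
contact_force: [0.4, -0.4, -0.2]
grip_width: 85.4
```

Call:
drive_tool:
  moves:
    - [[0, 0, 0, 0, -0.18, 0], [0, 0, 0, 0, -0.18, 0], [0, 0, 0, 0, 0, 0], [0, 0, 0, 0, 0, 0]]

```text
time: 2.65
eef_pos: [559.8, -173.3, 334.5]
tcp_rot: [-1.565, -0.161, 0.161]
contact_force: [0.2, -0.9, 0.1]
grip_width: 84.8
```

Run:
```python
from h import *
import pickle
s=read_state(); f=grab_frame("wrist"); print(s["time"],s["eef_pos"],rot(s["tcp_rot"]).round(3))
pickle.dump((s,f),open("f1.pkl","wb"))
cv2.imwrite("pics/w1.png",cv2.resize(f["image"],(768,576),interpolation=cv2.INTER_CUBIC)[:,:,::-1])
```

```text
2.65 [ 559.77082094 -173.31907943  334.51413758] [[ 0.979 -0.    -0.204]
 [ 0.204  0.     0.979]
 [-0.    -1.     0.   ]]
```

View pics/w1.png

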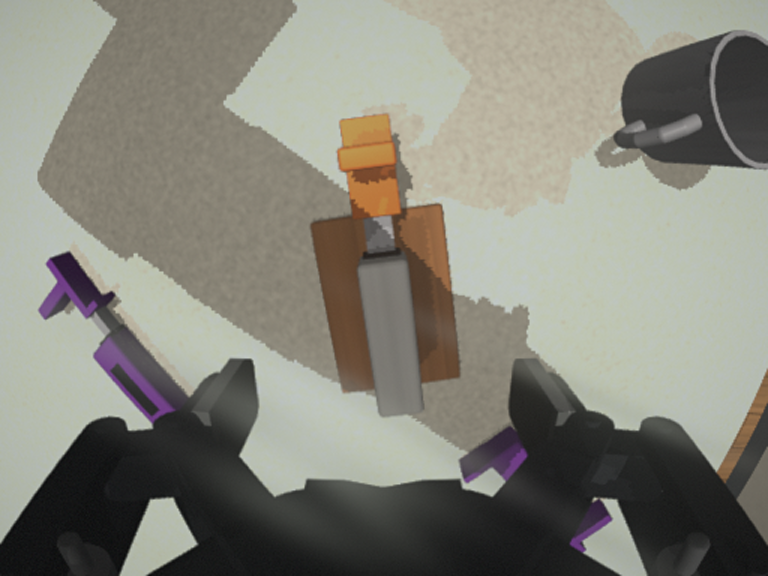

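Run:
```python
from h import *
import pickle
s,f=pickle.load(open("f1.pkl","rb"))
k=2/3
P=lambda u,v,z:at(f,(u*k,v*k),z,s)[:2]
a,b,c,d=P(360,264,72),P(407,261,72),P(380,415,72),P(422,410,72)
print(a,b,c,d); m1=(a+b)/2;m0=(c+d)/2; v=m1-m0
print("len",np.hypot(*v),"ang",np.degrees(np.arctan2(v[1],v[0])),"w",np.hypot(*(a-b)),np.hypot(*(c-d)))
u=v/np.hypot(*v); 
t=(P(340,122,50)+P(389,115,50))/2; print("foot end",t, np.degrees(np.arctan2(*(t-m0)[::-1])), np.hypot(*(t-m0)))
w=P(338,150,90),P(394,146,90); print("tab top",w)
g=m1-40*u; g2=m0+56*u; print("grip",g,g2)
T=rot(s["tcp_rot"]); print("delta tool", T.T@np.append((g+g2)/2-s["eef_pos"][:2],0))
for q in [(312,222),(441,205),(459,378),(344,391)]: print("rest",P(*q,8))
```

```text
[ 544.5 -160. ] [ 568.7 -153.3] [ 573.8 -249. ] [ 597.9 -240.5]
len 92.82872669599638 ang 108.36663503199362 w 25.110356429170853 25.5550386421152
foot end [530.2 -82. ] 108.87737848096144 172.00140987794254
tab top (array([ 523.4, -103.3]), array([549.1, -96.2]))
grip [ 569.20385703 -194.61238649] [ 568.20460015 -191.60265892]
delta tool [ 4.71806241e+00 -6.32934457e-03 -2.11926427e+01]
rest [ 506.8 -152.6]
rest [ 589.  -123.8]
rest [ 633.  -244.9]
rest [ 550.6 -272.9]
```

Call:
drive_tool:
  moves:
    - [[0, 0, 0, 0, -0.115, 0], [2, 20, -11, 0, 0, 0], [0, 25, -11, 0, 0, 0], [0, 25, 0, 0, 0, 0], [0, 25, 0, 0, 0, 0], [0, 15, 0, 0, 0, 0], [0, 9, 0, 0, 0, 0], [0, 0, 0, 0, 0, 0]]
  gripper: -0.3

```text
time: 3.7
eef_pos: [568.7, -193.6, 215.5]
tcp_rot: [-1.556, -0.254, 0.254]
contact_force: [0.6, 0.6, 0.2]
grip_width: 55.5
```

Call:
drive_tool:
  moves:
    - [[0, 0, 0, 0, 0, 0], [0, 0, 0, 0, 0, 0], [0, 0, 0, 0, 0, 0], [0, 0, 0, 0, 0, 0], [0, 0, 0, 0, 0, 0]]
  gripper: 1
  newtons: 80

```text
time: 4.32
eef_pos: [568.9, -193.6, 216.8]
tcp_rot: [-1.557, -0.255, 0.253]
contact_force: [-0.9, 0.4, 6.3]
grip_width: 26.7
```

Call:
drive_tool:
  moves:
    - [[0, -10, 0, 0, 0, 0], [0, -20, 0, 0, 0, 0], [0, -30, 0, 0, 0, 0], [0, -40, 0, 0, 0, 0], [0, -40, 0, 0, 0, 0], [0, -20, 0, 0, 0, 0], [0, 0, 0, 0, 0, 0]]

```text
time: 5.2
eef_pos: [568.7, -193.6, 377.4]
tcp_rot: [-1.558, -0.256, 0.252]
contact_force: [-0.6, 0.5, -3.0]
grip_width: 26.7
```

Run:
```python
from h import *
import pickle
s=read_state(); f=grab_frame("wrist"); g=grab_frame("side"); print(s["time"],s["eef_pos"],rot(s["tcp_rot"]).round(3),s["contact_force"])
pickle.dump((s,f,g),open("f2.pkl","wb"))
o=np.hstack([f["image"],g["image"]])[:, :]
o=np.zeros((590,800,3),np.uint8); o[:384,:512]=f["image"]; o[384:,:274]=cv2.resize(g["image"],(274,206))
cv2.imwrite("pics/w2.png",o[:,:,::-1])
```

```text
5.2 [ 568.70482556 -193.55007722  377.3925243 ] [[ 0.948  0.003 -0.318]
 [ 0.318 -0.001  0.948]
 [ 0.002 -1.    -0.002]] [-0.56156375  0.49588699 -3.04765364]
```

View pics/w2.png

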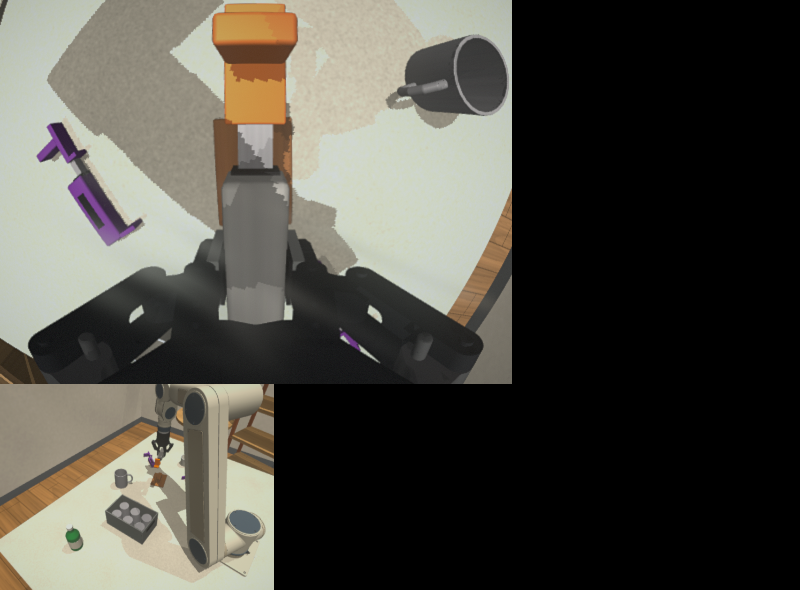

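Call:
drive_tool:
  moves:
    - [[0, 0, 0, 0, 0.125, 0], [0, 0, 0, 0, 0.125, 0], [-9, 0, 48, 0, 0, 0], [-10, 0, 48, 0, 0, 0], [-10, 0, 48, 0, 0, 0], [-10, 0, 48, 0, 0, 0], [-9, 0, 48, 0, 0, 0], [-9, 0, 48, 0, 0, 0]]

```text
time: 6.3
eef_pos: [489.7, 90.8, 374.3]
tcp_rot: [-1.57, -0.056, 0.06]
contact_force: [1.0, 0.3, -2.9]
grip_width: 26.6
```

Call:
drive_tool:
  moves:
    - [[0, 0, 0, 0, 0, 0], [0, 0, 0, 0, 0, 0]]

```text
time: 6.55
eef_pos: [490.5, 89.5, 374.8]
tcp_rot: [-1.57, -0.058, 0.06]
contact_force: [0.5, -0.1, -3.2]
grip_width: 26.8
```

Run:
```python
from h import *
import pickle
s,f,g=pickle.load(open("f2.pkl","rb"))
H=f["hand_eye"]
def tl(u,v,y):
    d=(np.array([u,v])-f["intrinsics"][:2,2])/f["intrinsics"][0,0]; r=np.hypot(*d)
    c=H[:3,:3]@np.array([d[0]/r*np.sin(r),-d[1]/r*np.sin(r),-np.cos(r)]); e=H[:3,3]
    return (e+c*(y-e[1])/c[1]).round(1)
print("housing end", tl(224,183,142.7),tl(288,181,142.7)); print("tab inner top", tl(217,43,124.7),tl(296,43,124.7)); print("foot inner x112 z8",tl(225,124,164.7),tl(285,124,164.7))
s=read_state(); f=grab_frame("wrist"); print(s["time"],s["eef_pos"],rot(s["tcp_rot"]).round(3),s["contact_force"])
pickle.dump((s,f),open("f3.pkl","wb"))
cv2.imwrite("pics/w3.png",cv2.resize(f["image"],(768,576),interpolation=cv2.INTER_CUBIC)[:,:,::-1])
```

```text
housing end [-12.4 142.7  39.9] [ 12.7 142.7  40.7]
tab inner top [-12.2 124.7  89.9] [ 12.7 124.7  90. ]
foot inner x112 z8 [-13.8 164.7  61.9] [ 13.3 164.7  61.9]
6.55 [490.45217808  89.48176608 374.79076295] [[ 0.997 -0.001 -0.075]
 [ 0.075 -0.     0.997]
 [-0.001 -1.    -0.   ]] [ 0.47670322 -0.13765133 -3.15159198]
```

View pics/w3.png

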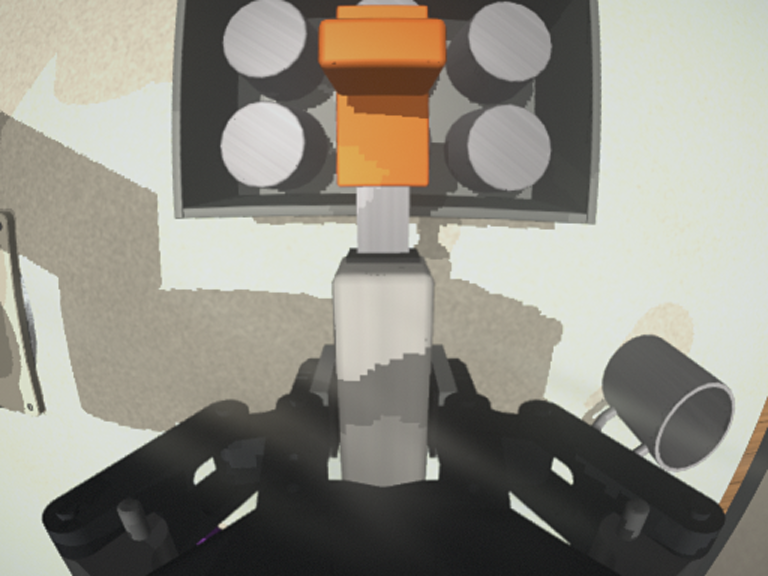

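Run:
```python
from h import *
import pickle
s,f=pickle.load(open("f3.pkl","rb"))
k=2/3
P=lambda u,v,z:at(f,(u*k,v*k),z,s)[:2]
a,b=P(175,217,110),P(595,222,110); v=b-a
print(a,b,np.hypot(*v),np.degrees(np.arctan2(v[1],v[0])))
an=np.arctan2(v[1],v[0]); n=np.array([-np.sin(an),np.cos(an)]); m=(a+b)/2; c=m+75*n
print("mid",m,"centre",c,"tool target (y_crate=-75-8+50 ->)",m+(50-8)*n, "tool z heading",np.degrees(np.arctan2(rot(s["tcp_rot"])[1,2],rot(s["tcp_rot"])[0,2])))
T=rot(s["tcp_rot"]); print(T.T@np.append(m+(50-8)*n-s["eef_pos"][:2],0))
```

```text
[369.3 124.5] [607.8 139.8] 238.9902508471841 3.6705486327161467
mid [488.55 132.15] centre [483.74854891 206.99614932] tool target (y_crate=-75-8+50 ->) [485.86118739 174.06384362] tool z heading 94.28354203118175
[ 1.73943368e+00 -2.07879920e-02  8.46887181e+01]
```

Call:
drive_tool:
  moves:
    - [[1, 0, 30, 0, 0.01, 0], [1, 0, 30, 0, 0, 0], [0, 20, 27, 0, 0, 0], [0, 25, 0, 0, 0, 0], [0, 20, 0, 0, 0, 0], [0, 10, 0, 0, 0, 0], [0, 8, 0, 0, 0, 0], [0, 0, 0, 0, 0, 0]]

```text
time: 7.6
eef_pos: [486.9, 176.0, 292.5]
tcp_rot: [-1.57, -0.049, 0.05]
contact_force: [-0.2, -0.1, -2.8]
grip_width: 26.9
```

Call:
drive_tool:
  moves:
    - [[0, 3, 0, 0, 0, 0], [0, 2, 0, 0, 0, 0], [0, 0, 0, 0, 0, 0]]

```text
time: 7.98
eef_pos: [486.6, 176.4, 287.8]
tcp_rot: [-1.57, -0.05, 0.05]
contact_force: [1.0, -0.5, -2.9]
grip_width: 26.4
```

Run:
```python
from h import *
s=read_state(); f=grab_frame("side"); g=grab_frame("scene"); print(s["time"],s["eef_pos"],s["contact_force"])
o=np.vstack([cv2.resize(f["image"][180:310,180:320],(560,520),interpolation=cv2.INTER_CUBIC)])
p=cv2.resize(g["image"][150:250,280:380],(240,240),interpolation=cv2.INTER_CUBIC)
q=np.zeros((520,800,3),np.uint8); q[:,:560]=o; q[:240,560:]=p
cv2.imwrite("pics/s4.png",q[:,:,::-1])
```

```text
7.975 [486.63108378 176.40522974 287.75800334] [ 0.99841367 -0.46995216 -2.86447803]
```

View pics/s4.png

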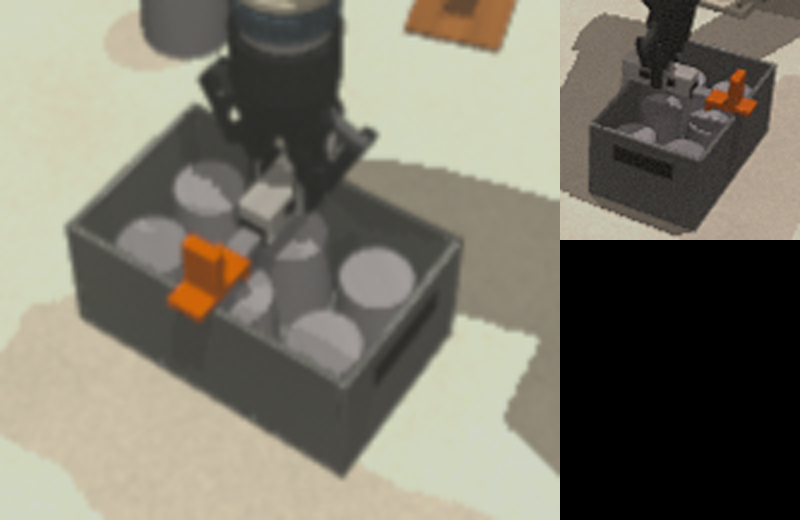

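Bar is across the crate, just above the rims. Lower until contact.

Call:
drive_tool:
  moves:
    - [[0, 1.5, 0, 0, 0, 0], [0, 1, 0, 0, 0, 0], [0, 0, 0, 0, 0, 0]]

```text
time: 8.45
eef_pos: [486.6, 176.4, 285.1]
tcp_rot: [-1.57, -0.05, 0.05]
contact_force: [0.2, 0.4, -3.0]
grip_width: 26.8
```

Call:
drive_tool:
  moves:
    - [[0, 1, 0, 0, 0, 0], [0, 0, 0, 0, 0, 0]]

```text
time: 8.7
eef_pos: [486.6, 176.4, 284.7]
tcp_rot: [-1.57, -0.051, 0.05]
contact_force: [-2.8, -0.2, 4.4]
grip_width: 26.9
```

Call:
drive_tool:
  moves:
    - [[0, 0, 0, 0, 0, 0], [0, 0, 0, 0, 0, 0], [0, 0, 0, 0, 0, 0], [0, -15, 0, 0, 0, 0], [0, -30, 0, 0, 0, 0], [0, -30, 0, 0, 0, 0], [0, -15, 24, 0, 0, 0], [0, 0, 0, 0, 0, 0]]
  gripper: -0.3

```text
time: 9.7
eef_pos: [485.2, 201.1, 376.2]
tcp_rot: [-1.569, -0.054, 0.049]
contact_force: [-0.5, 0.2, -0.2]
grip_width: 55.5
```

Run:
```python
from h import *
import pickle
s=read_state(); f=grab_frame("wrist"); print(s["time"],s["eef_pos"],rot(s["tcp_rot"]).round(3),s["contact_force"])
pickle.dump((s,f),open("f5.pkl","wb"))
cv2.imwrite("pics/w5.png",cv2.resize(f["image"],(768,576),interpolation=cv2.INTER_CUBIC)[:,:,::-1])
```

```text
9.7 [485.1715241  201.1417517  376.20575236] [[ 0.998  0.003 -0.065]
 [ 0.065  0.001  0.998]
 [ 0.003 -1.     0.001]] [-0.51520954  0.16434878 -0.18922008]
```

View pics/w5.png

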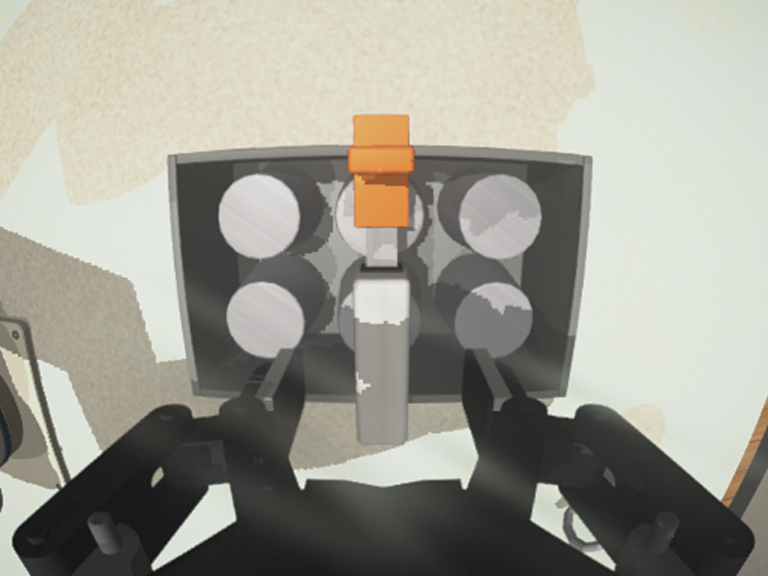

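Run:
```python
from h import *
import pickle
s,f=pickle.load(open("f5.pkl","rb"))
k=2/3; T=rot(s["tcp_rot"])
P=lambda u,v,z:(T.T@(at(f,(u*k,v*k),z,s)-s["eef_pos"])).round(1)
print("tab inner top",P(350,172,158),P(412,172,158)); print("tab outer top",P(350,149,158),P(413,149,158))
print("hook end top",P(357,443,140),P(407,443,140)); print("near wall outer",P(196,397,110),P(566,403,110)); print("far wall outer",P(169,156,110),P(591,157,110)); print("foot end",P(354,116,118),P(408,116,118))
print("housing end",P(356,283,140),P(410,283,140))
```

```text
tab inner top [-13.5 218.2  65.5] [ 12.4 218.3  65.5]
tab outer top [-13.4 218.2  75.2] [ 12.8 218.3  75.2]
hook end top [-14.  236.1 -79.4] [ 13.8 236.2 -79.4]
near wall outer [-120.   265.8  -70.9] [119.2 266.5 -75.6]
far wall outer [-120.1  265.9   79. ] [117.4 266.6  78.3]
foot end [-14.3 258.2  93.8] [ 12.9 258.3  93.8]
housing end [-12.6 236.2  12.7] [ 13.3 236.3  12.6]
```

Call:
drive_tool:
  moves:
    - [[0, 0, 36, 0, 0, 0], [0, 0, 35, 0, 0, 0], [0, 25, 0, 0, 0, 0], [0, 25, 0, 0, 0, 0], [0, 17, 0, 0, 0, 0], [0, 9, 0, 0, 0, 0], [0, 0, 0, 0, 0, 0]]

```text
time: 10.62
eef_pos: [480.6, 270.8, 297.7]
tcp_rot: [-1.571, -0.049, 0.051]
contact_force: [-0.0, 0.2, 1.0]
grip_width: 55.5
```

Call:
drive_tool:
  moves:
    - [[0, 0, 0, 0, 0, 0], [0, 0, 0, 0, 0, 0], [0, 0, 0, 0, 0, 0], [0, 0, 0, 0, 0, 0], [0, 0, 0, 0, 0, 0]]
  gripper: 1
  newtons: 80

```text
time: 11.25
eef_pos: [480.8, 271.2, 299.1]
tcp_rot: [-1.57, -0.052, 0.049]
contact_force: [-0.6, -1.4, 6.2]
grip_width: 26.5
```

Call:
drive_tool:
  moves:
    - [[0, -5.1, -6.6, 0.035, 0, 0], [0, -5.1, -6.6, 0.035, 0, 0], [0, -5.1, -6.6, 0.035, 0, 0], [0, -5.1, -6.6, 0.035, 0, 0], [0, 0, 0, 0, 0, 0]]

```text
time: 11.88
eef_pos: [482.4, 243.1, 317.3]
tcp_rot: [-1.429, -0.045, 0.052]
contact_force: [0.5, -0.3, -2.8]
grip_width: 26.8
```

Run:
```python
from h import *
s=read_state(); f=grab_frame("side"); g=grab_frame("scene"); print(s["time"],s["eef_pos"],s["contact_force"],s["wrist_torque"])
q=np.zeros((520,800,3),np.uint8)
q[:,:400]=cv2.resize(f["image"][180:310,190:290],(400,520),interpolation=cv2.INTER_CUBIC)
q[:,400:]=cv2.resize(g["image"][130:260,280:380],(400,520),interpolation=cv2.INTER_CUBIC)
cv2.imwrite("pics/s6.png",q[:,:,::-1])
```

```text
11.875 [482.37441472 243.07360167 317.33133941] [ 0.54166196 -0.29538352 -2.79988173] [ 0.02136871 -0.0034611   0.03679225]
```

View pics/s6.png

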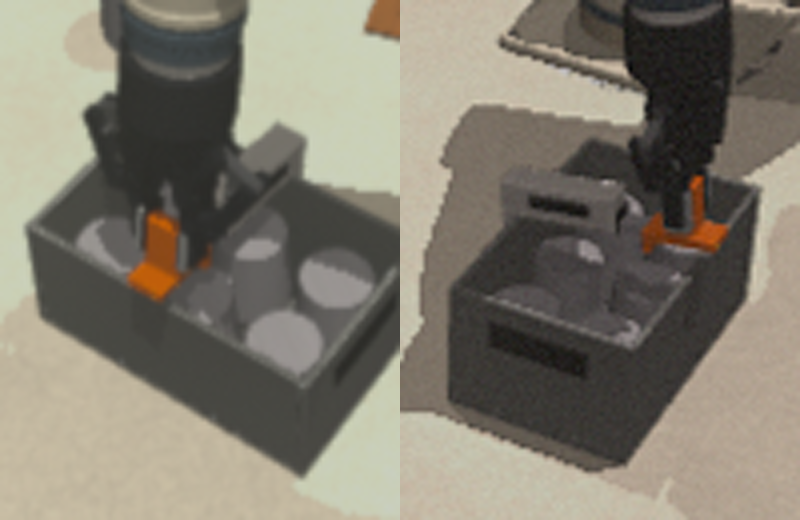

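Call:
drive_tool:
  moves:
    - [[0, 0, 8, 0, 0, 0], [0, 0, 8, 0, 0, 0], [0, 0, 8, 0, 0, 0], [0, 0, 0, 0, 0, 0]]

```text
time: 12.48
eef_pos: [480.6, 268.2, 320.1]
tcp_rot: [-1.431, -0.046, 0.054]
contact_force: [-0.0, -5.5, -4.9]
grip_width: 26.4
```

Call:
drive_tool:
  moves:
    - [[0, 0, 8, 0, 0, 0], [0, 0, 8, 0, 0, 0], [0, 0, 6, 0, 0, 0], [0, 0, 0, 0, 0, 0]]

```text
time: 12.98
eef_pos: [479.2, 289.4, 323.1]
tcp_rot: [-1.432, -0.045, 0.054]
contact_force: [0.9, -7.1, -5.0]
grip_width: 26.7
```

Call:
drive_tool:
  moves:
    - [[0, 0, 3, 0, 0, 0], [0, 0, 1, 0, 0, 0], [0, 0, 0, 0, 0, 0]]

```text
time: 13.35
eef_pos: [479.0, 293.1, 323.6]
tcp_rot: [-1.433, -0.045, 0.053]
contact_force: [0.6, -7.4, -4.4]
grip_width: 26.7
```

Call:
drive_tool:
  moves:
    - [[0, 0, 2, 0, 0, 0], [0, 0, 0, 0, 0, 0]]

```text
time: 13.6
eef_pos: [478.9, 295.0, 323.8]
tcp_rot: [-1.433, -0.045, 0.053]
contact_force: [1.4, -8.1, -4.4]
grip_width: 26.3
```

Call:
drive_tool:
  moves:
    - [[0, 0, 2, 0, 0, 0], [0, 0, 0, 0, 0, 0]]

```text
time: 13.85
eef_pos: [478.8, 296.1, 323.4]
tcp_rot: [-1.436, -0.044, 0.053]
contact_force: [2.1, -16.6, -8.8]
grip_width: 26.6
```

Call:
drive_tool:
  moves:
    - [[0, 0, 2, 0, 0, 0], [0, 0, 0, 0, 0, 0]]

```text
time: 14.1
eef_pos: [478.7, 297.0, 322.9]
tcp_rot: [-1.44, -0.042, 0.053]
contact_force: [2.5, -22.9, -11.8]
grip_width: 26.8
```

Run:
```python
from h import *
s=read_state(); f=grab_frame("side"); g=grab_frame("scene"); print(s["time"],s["eef_pos"],s["contact_force"],s["wrist_torque"])
q=np.zeros((520,800,3),np.uint8)
q[:,:400]=cv2.resize(f["image"][180:310,190:290],(400,520),interpolation=cv2.INTER_CUBIC)
q[:,400:]=cv2.resize(g["image"][130:260,280:380],(400,520),interpolation=cv2.INTER_CUBIC)
cv2.imwrite("pics/s7.png",q[:,:,::-1])
```

```text
14.1 [478.72401711 297.04319054 322.92881792] [  2.4784133  -22.88128469 -11.78300497] [-4.83824288 -0.87304966  0.30050517]
```

View pics/s7.png

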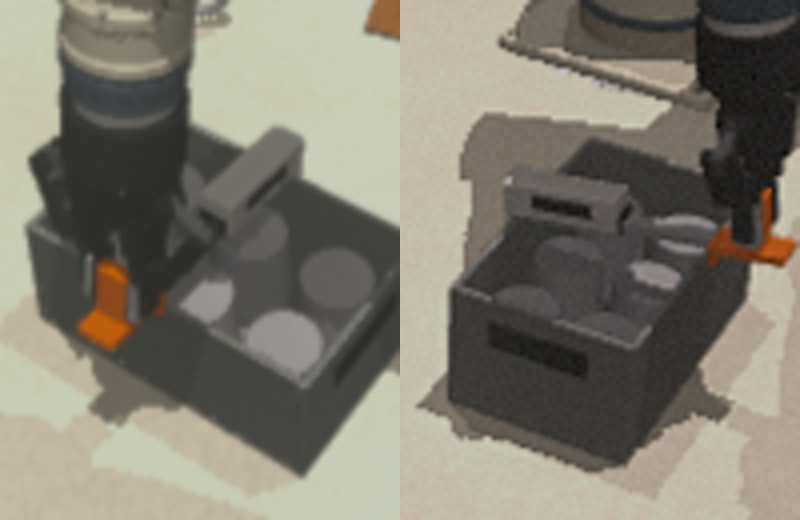

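Call:
drive_tool:
  moves:
    - [[0, 0, -3, 0, 0, 0], [0, 6.9, 6.6, -0.035, 0, 0], [0, 6.9, 6.6, -0.035, 0, 0], [0, 0, 0, 0, 0, 0]]

```text
time: 14.7
eef_pos: [477.8, 311.1, 311.4]
tcp_rot: [-1.504, -0.047, 0.053]
contact_force: [1.3, -9.5, -3.8]
grip_width: 26.6
```

Call:
drive_tool:
  moves:
    - [[0, 6.9, 6.6, -0.035, 0, 0], [0, 0, 0, 0, 0, 0]]

```text
time: 14.95
eef_pos: [477.4, 318.0, 305.1]
tcp_rot: [-1.539, -0.048, 0.052]
contact_force: [1.6, -9.4, -3.5]
grip_width: 26.5
```

Call:
drive_tool:
  moves:
    - [[0, 5, 6.0, -0.035, 0, 0], [0, 0, 0, 0, 0, 0]]

```text
time: 15.2
eef_pos: [477.0, 324.2, 300.2]
tcp_rot: [-1.573, -0.049, 0.052]
contact_force: [1.1, -10.0, -4.8]
grip_width: 26.5
```

Call:
drive_tool:
  moves:
    - [[0, 1, 0, 0, 0, 0], [0, 0, 0, 0, 0, 0]]

```text
time: 15.45
eef_pos: [477.0, 323.9, 299.7]
tcp_rot: [-1.572, -0.049, 0.051]
contact_force: [1.5, -8.9, -4.6]
grip_width: 26.9
```

Run:
```python
from h import *
s=read_state(); f=grab_frame("side"); g=grab_frame("scene"); print(s["time"],s["eef_pos"],s["contact_force"],s["wrist_torque"])
q=np.zeros((520,800,3),np.uint8)
q[:,:400]=cv2.resize(f["image"][180:310,190:290],(400,520),interpolation=cv2.INTER_CUBIC)
q[:,400:]=cv2.resize(g["image"][130:260,280:380],(400,520),interpolation=cv2.INTER_CUBIC)
cv2.imwrite("pics/s8.png",q[:,:,::-1])
```

```text
15.45 [477.04065638 323.93182003 299.65632018] [ 1.49073803 -8.93614994 -4.59318835] [-1.44544697 -0.28394859  0.02303544]
```

View pics/s8.png

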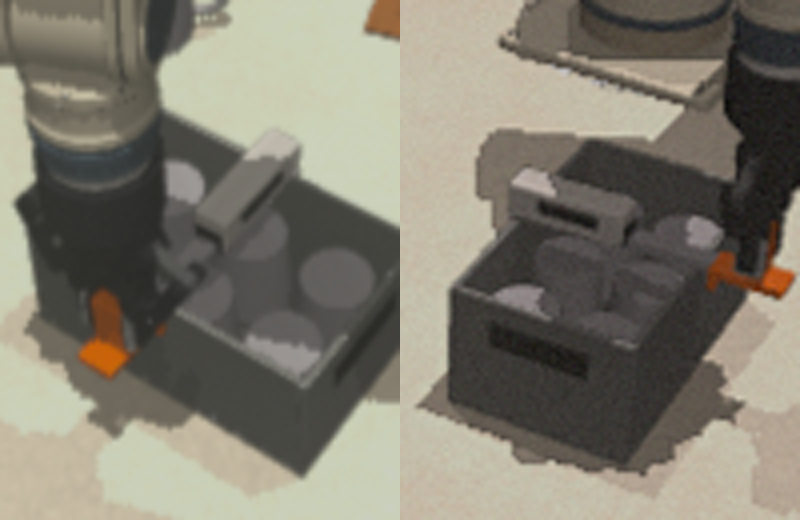

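Call:
drive_tool:
  moves:
    - [[0, 1.2, 0, 0, 0, 0], [0, 0, 0, 0, 0, 0]]

```text
time: 15.8
eef_pos: [477.0, 323.9, 299.1]
tcp_rot: [-1.572, -0.05, 0.05]
contact_force: [-1.0, -8.5, -0.0]
grip_width: 27.0
```

Call:
drive_tool:
  moves:
    - [[0, 1, 0, 0, 0, 0], [0, 0, 0, 0, 0, 0]]

```text
time: 16.05
eef_pos: [476.9, 323.9, 299.0]
tcp_rot: [-1.572, -0.051, 0.05]
contact_force: [-2.4, -10.0, 6.3]
grip_width: 26.4
```

Call:
drive_tool:
  moves:
    - [[0, 0, -3, 0, 0, 0], [0, 0, -3, 0, 0, 0], [0, 0, -2, 0, 0, 0], [0, 0, 0, 0, 0, 0]]

```text
time: 16.55
eef_pos: [477.7, 316.6, 299.1]
tcp_rot: [-1.569, -0.052, 0.049]
contact_force: [-1.3, -2.9, 5.8]
grip_width: 27.0
```

Call:
drive_tool:
  moves:
    - [[0, 0, -2, 0, 0, 0], [0, 0, 0, 0, 0, 0]]

```text
time: 16.8
eef_pos: [477.8, 314.6, 299.1]
tcp_rot: [-1.569, -0.052, 0.049]
contact_force: [-0.9, -3.3, 5.4]
grip_width: 26.5
```

Call:
drive_tool:
  moves:
    - [[0, 0, -1.5, 0, 0, 0], [0, 0, 0, 0, 0, 0]]

```text
time: 17.05
eef_pos: [477.8, 313.6, 299.1]
tcp_rot: [-1.568, -0.052, 0.05]
contact_force: [-1.8, 1.8, 5.8]
grip_width: 26.9
```

Call:
drive_tool:
  moves:
    - [[0, 0, 0, 0, 0, 0], [0, 0, 0, 0, 0, 0], [0, 0, 0, 0, 0, 0], [0, -15, 0, 0, 0, 0], [0, -30, 0, 0, 0, 0], [0, -30, 0, 0, 0, 0], [0, -20, -30, 0, 0, 0], [0, 0, -40, 0, 0, 0]]
  gripper: -0.3

```text
time: 18.05
eef_pos: [482.5, 242.6, 395.7]
tcp_rot: [-1.569, -0.055, 0.049]
contact_force: [0.5, 0.1, -0.9]
grip_width: 55.3
```

Call:
drive_tool:
  moves:
    - [[0, 0, -30, 0, 0, 0], [0, 0, 0, 0, 0, 0], [0, 0, 0, 0, 0, 0]]

```text
time: 18.42
eef_pos: [484.4, 213.1, 393.8]
tcp_rot: [-1.57, -0.051, 0.049]
contact_force: [-0.0, 0.0, 0.1]
grip_width: 56.0
```

Run:
```python
from h import *
import pickle
s=read_state(); f=grab_frame("side"); g=grab_frame("scene"); w=grab_frame("wrist"); print(s["time"],s["eef_pos"],s["contact_force"])
pickle.dump((s,f,g,w),open("f9.pkl","wb"))
q=np.zeros((580,800,3),np.uint8)
q[:,:400]=0
q[:384,:512]=w["image"]
q[:280,512:]=cv2.resize(f["image"][180:310,190:320],(288,280),interpolation=cv2.INTER_CUBIC)
q[290:570,512:]=cv2.resize(g["image"][130:260,280:410],(288,280),interpolation=cv2.INTER_CUBIC)
q[390:580,:253]=cv2.resize(g["image"],(253,190))
cv2.imwrite("pics/s9.png",q[:,:,::-1])
```

```text
18.425 [484.36420368 213.11957045 393.77598383] [-0.02513226  0.02285204  0.14891537]
```

View pics/s9.png

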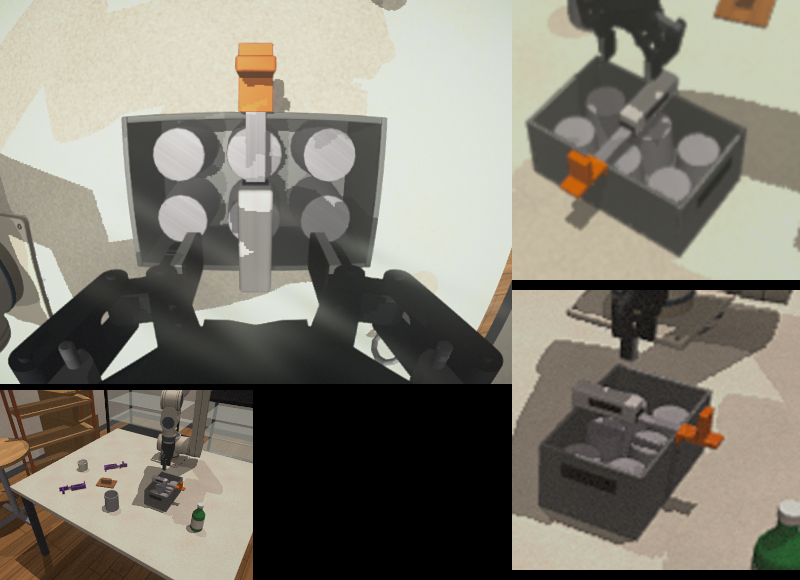

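Run:
```python
from h import *
import pickle
s,f,g,w=pickle.load(open("f9.pkl","rb")); T=rot(s["tcp_rot"])
P=lambda u,v,z:(T.T@(at(w,(u,v),z,s)-s["eef_pos"])).round(1)[[0,2]]
print("foot inner",P(239,111,118),P(273,111,118),"far wall",P(122,117,110),P(386,119,110),"near wall",P(139,266,110),P(372,270,110),"hook end",P(240,291,140),P(270,291,140),"tab top inner",P(237,70,158),P(276,70,158))
close_job()
```

```text
foot inner [-13.   67.8] [14.7 67.8] far wall [-120.    67.2] [118.2  65.4] near wall [-119.6  -82.3] [121.9 -87.3] hook end [-13.4 -87.1] [ 13.6 -87.1] tab top inner [-12.2  96.3] [14.4 96.4]
the job is handed in; nothing more can be done
```

The bar is clamped across the middle of the crate, and I handed the job in at about 18.5 s.

- **Laying it on:** I carried the bar by its housing from the rest and set it across the long walls. The hook went outside the near wall and the orange end, drawn in, rested on the far rim. Then I let go.
- **Clamping:** I took the bar by the tab, tilted it about 0.14 rad so the lip cleared the rim, and pulled to the stop. The pull force jumped from about 8 N to 23 N there. I levelled it onto the rim and eased it in until the lip met the wall and the force changed sign, then released it and drew the arm clear.

**Last checks, before handing in:**
- In the wrist picture the lip's inner face lay about 1.5 mm outside the far wall's outer face. The bar was square to the walls and within a few mm of the crate's middle.
- The near side fits less well. The hook end measured about 2 mm outside the near wall, although the hook itself is 6 mm thick. Lip and hook positions are good to only a few mm, and this is within that error.
- The bar looks level in the pictures, and the tool force was about 0 N.
- The jug, cup, bottle and purple bars look untouched. I judged that by eye and did not re-measure them.
- Nothing else failed or disagreed. The hand-in reported no verdict.

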